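# Fit the oil-pump drive shaft

## Robot

A 6-joint arm with a two-finger parallel gripper is mounted at the origin on the work surface. World frame = base frame: x ahead of the robot, y to its left, z up, the work surface at z = 0. Lengths are in m, angles in rad, forces in N, time in s.
With the tool pointing down it reaches from about 0.375 to 0.9 m from the base axis. Payload 3.1 kg.
Tool frame: the origin (TCP) lies at the centre of the arm's flange, where the gripper is bolted on; the fingertips stand robot.tip_extent ahead of it and the grasp point (between the pads) lies 164 mm ahead of it (robot.tip_extent is the distance from the TCP to the fingertips, in m); z points along the fingers, y is the line along which they close (so a half turn about z gives the same grasp; the last joint's range is limited). The gripper opens to 87 mm and grips with 3 to 60 N. Pads are 19 mm wide; open, the fingers measure 117 mm over their backs; the gripper's body (75 mm by 190 mm) begins 51 mm behind the grasp point.
Start: joints at [1.083, 0.527, 1.433, -0, 1.181, -0.178], TCP at [0.191, 0.595, 0.405] pointing down, gripper open.
Joint ranges: [-3.08, 3.08], [-0.75, 2.2], [0.22, 2.44], [-1.43, 4.57], [0, 2.65], [-2.85, 2.85]. Speed limits (rad/s): [2.79, 2.79, 3.14, 3.14, 3.14, 3.14].

## Interface

Orientations are given as a unit quaternion [x, y, z, w].
In Python, from rig import get_obs, camera, hand_in, cut_out, robot gives the robot as it stands.
- The arm moves only by the tool step_arm, never from a script. Its argument "rows" is a list of rows, each a list of 6 numbers: the shift along the world's x, y, z in m, then the turn, a rotation vector about the world's x, y, z in degrees. A call has 1 to 12 rows; each row shifts and turns the commanded pose from where the row before left it; what a row does not reach is not made up. A row lasts 1/8 s, in which the tool goes at most 62.5 mm and 10.7 degrees, less where a joint would pass 70% of its speed; a pose out of reach is approached as far as the arm can. A call is refused whole if a number of a shift passes 0.0625 or a number of a turn 10.7, either way. A call with a gripper value outside its range is refused whole. "jaw" is the finger opening in m, from 0 to 0.087, set as the call begins (left out, the last holds). The fingers move at their own pace and stop on an object; "squeeze" is the grip in N (left out, the last holds). Time passes only in rows, so rows that do not move let the fingers close. It gives the time, the measured TCP pose, the force, the opening and the grip force at its end, in the units of the state.
- get_obs(): the state, without advancing time (a new reading comes with each control period).
- camera(name): name is "scene" or "top" or "wrist"; returns a dict with "pixels" (384x512x3 uint8, blue, green, red), "depth" (384x512 float32, m along the optical axis (not along the pixel's ray), 0 where there is no reading), "fov_y" (degrees; the focal length in pixels is half the picture's height over the tangent of half this angle, whatever the lens; pixels are square), "cx", "cy" (the principal point, pixels), "extrinsics" (4x4, takes a point from camera to world coordinates); the wrist camera has in their place "mount" (4x4, takes a point from camera to tool coordinates, whose origin is the TCP and whose axes are the flange's). Camera axes: x right, y up, looking along -z (the intrinsics and any distortion apply to the point x, -y, -z); pixel columns grow to the right and rows downward; lengths in m; the calibration is good to about 2 mm. The wrist camera is an equidistant fisheye: a pixel r from the principal point sees the ray r / f radians off the axis. A picture is of the moment at which its call begins: read the wrist's pose just before it.
- hand_in(): hands the job in; it is judged then, once.
Trained networks look in the newest picture that a camera, given by its name, has taken for a name from the list of things; names that differ only in an ending like _2 or _b are one class to them, and where a whole thing is asked for, a point or a joint stands for the part that bears it (a point fixed in the world has none). Each returns a list of dicts, best first, with "confidence" (0 to 1); they miss things now and then, are a little off and sometimes report something else, mostly with a low value. They report only what shows in the picture. A call takes as long as a camera call. They do not tell look-alikes from the thing itself.
- cut_out(label, camera): "region" (384x512 bool, what is visible of it) and "extent" ([centre column, centre row, width, height] in pixels, round what is visible of it).
The state is a dict: "time": time; "q": joint angles; "joint_velocities": joint speeds; "joint_torque": joint torques, N m; "position": TCP position; "tool_rot": TCP orientation; "ft_force": force on the tool from outside, world axes, zero at the start; "moment": the same for the moment, N m; "grip_width": finger opening in m; "grip_force": force on a finger pad.
Only numpy, scipy, OpenCV 4.12 (cv2) and the standard library are available. Lean on these libraries where they do the work, as an engineer would, in place of code of your own. Each camera call takes 0.05 s, during which the arm holds its last target. There are 200 camera calls.

## Task

Fit the drive shaft to the oil pump: lift it out of the wooden block, thread it straight down through the upper and then the lower bearing, and turn it under light pressure until you feel its tongue drop into the pump's hidden slot and the collar sits fully home on the upper bearing, then let go. Work gently: never force or drop the shaft onto the pump, and leave the drift and the other things on the bench where they are.

Things in the scene. Friction and masses are not known exactly. Their poses are not given: they have to be found in the camera images.
- shaft: Steel pump drive shaft, 0.33 to 0.53 kg, upright in one hole of the wooden block, collar resting on the block's top. Origin: centre of the collar's underside; z up the shaft. Above it: collar 34 mm diameter, z 0 to 4 mm; skew gear 42 mm over the teeth, z 4 to 18 mm; plain round boss, z 18 to 52 mm (see shaft_boss). Below it: round journal 20 mm diameter to z -71.5 mm, then taper and tongue.
- shaft_boss (a point): Where to grip the shaft: on its axis, 42 mm above its origin, in the plain round boss of 24 mm diameter that reaches from the gear's top (24 mm lower) to the shaft's top (10 mm higher).
- shaft_tip (a point): Middle of the lower end of the shaft's tongue, 84.5 mm below the shaft's origin. The tongue is a flat bar 16 mm along the shaft's x by 5 mm along its y, 10 mm high (it stays within a 17 mm circle); above it the shaft tapers within 3 mm from 16.4 to 20 mm diameter.
- pump: Oil pump, bolted down upright (cannot move) on a grey foot 110 x 120 mm. Origin: under the middle of the foot, on the bench; z up along the bearing axis. On the round pump body stands an open-sided aluminium lantern with two bearing plates 60 x 92 mm (long side along y). Pressing the shaft against any part of the pump, in any direction, with more than 40 N damages it.
- upper_bore (a point): Centre of the upper bearing's hole at its top face, 120 mm above the pump's origin; the collar's seat. Axes as the pump's. The hole is vertical, 21 mm diameter, 16 mm deep, with no lead-in of use: the shaft has 0.5 mm play all round.
- lower_bore (a point): Centre of the lower bearing's hole at its top face, 62 mm above the pump's origin, in line with the upper one and like it: 21 mm diameter, 16 mm deep.
- rotor_face (a point): Centre of the pump rotor's top face, hidden in the pump body 44 mm above the pump's origin, on the bearing axis. Across it runs a slot 6 mm wide, 10 mm deep, 26 mm long, at an unknown angle; the tongue fits either way round, so half a turn finds it. The rotor turns stiffly (0.15 N m): it stands still under a light rub. With the tongue on the face the collar stands 8.5 mm above its seat.
- block: Pale beech parts block 75 x 150 x 95 mm, fixed to the bench. Origin: centre of its underside; y along the longer side. Two upright holes 25 mm diameter, 90 mm deep, 35 mm either side of the middle along y; one holds the drive shaft, the other the drift.
- drift: Brass drift with a round orange handle, 0.16 kg, standing in the block's other hole. Origin: underside of its 32 mm brass flange, which rests on the block; the handle is 20 mm diameter and tops out 36 mm above; the brass rod is 16 mm diameter and reaches 75 mm below. Leave it alone.
- wrench: Steel open-ended wrench, 200 mm long, lying on the bench. Origin: under its middle, x along it. Leave it alone.
- grease_tin: Blue grease tin, 72 mm diameter, 75 mm high, standing on the bench. Origin: centre of its underside. Leave it alone.
- bearing: Steel bearing ring, 52 mm outside, 25 mm inside, 15 mm thick, lying flat on the bench. Origin: centre of its underside. Leave it alone.
Not all that is in view belongs to the job. Of the things like the shaft, leave any that is red; of the rest the larger one is meant.

How it is judged:
On the way:
1. the shaft is threaded through both bearings (z of shaft_tip in the frame of lower_bore below -0.004 m and horizontal distance between shaft_tip and lower_bore below 0.004 m and angle between the z axis of shaft and the z axis of pump, either way round below 0.08 rad).
At the end, for the whole second after the job is handed in: The shaft is through both bearings with its tongue in the rotor's slot: its collar is within 2 mm of the upper bearing's top face, its axis within 2.5 mm of the bearing axis and within 0.05 rad of it, and it is at rest and released (z of shaft in the frame of upper_bore between -0.002 and 0.002 m and horizontal distance between shaft and upper_bore below 0.0025 m and angle between the z axis of shaft and the z axis of pump, either way round below 0.05 rad and linear speed of shaft below 0.01 m/s); the robot touches nothing.
It fails at once if the shaft is forced or dropped against the pump (over 40 N between them) (contact force between shaft and pump above 40 N).
It fails at once if the drift is moved more than 20 mm (distance of drift from where it was at the start of the episode above 0.02 m).
It fails at once if the wrench is moved more than 20 mm (distance of wrench from where it was at the start of the episode above 0.02 m).
It fails at once if the grease tin is moved more than 20 mm (distance of grease_tin from where it was at the start of the episode above 0.02 m).
It fails at once if the bearing ring is moved more than 20 mm (distance of bearing from where it was at the start of the episode above 0.02 m).
It also fails if it takes over 72 s, if anything falls off the work surface, if the arm or the gripper's body presses on something with over 40 N, if the wrist force passes 120 N, or if a joint passes its speed limit or range.

## Working session

There is one attempt and no reset: what is moved stays moved. The work goes in short steps, Python scripts to look and compute and a tool call to move; the robot and the scene stay as the last step left them, time stands still between calls to the robot, and variables do not carry over. Pictures are saved under pics/ and viewed, at most 10 in all, crops included, and the job is handed in when it is done.

Besides the shell and the picture viewer there is one more tool, called by a JSON object that holds its "api" and its "payload", one argument or row to a line. step_arm: Moves the arm, as the interface text tells. Its arguments: {"type":"object","properties":{"rows":{"type":"array"},"jaw":{"type":"number"},"squeeze":{"type":"number"}},"required":["rows"]}

```bash
ls; mkdir -p pics; cat > h.py <<'E'
import numpy as np, cv2
from rig import get_obs, camera, hand_in, cut_out, robot
def world(c, region):
    v,u=np.nonzero(region & (c["depth"]>0)); d=c["depth"][v,u]
    f=192/np.tan(np.radians(c["fov_y"])/2)
    P=np.c_[(u-c["cx"])*d/f, -(v-c["cy"])*d/f, -d, np.ones_like(d)]
    return (P@np.array(c["extrinsics"]).T)[:,:3]
E
python3 - <<'E'
from h import *
print(get_obs(), robot.tip_extent)
ims=[]
for n in("scene","top"):
    c=camera(n); ims.append(c["pixels"]); print(n,c["fov_y"],c["cx"],c["cy"],[k for k in c],np.round(c["extrinsics"],3).tolist())
    for l in("shaft","pump","block","drift","grease_tin","wrench","bearing"):
        for r in cut_out(l,n)[:4]:
            p=world(c,r["region"]); 
            if len(p): print(l,round(r["confidence"],2),np.round(r["extent"]).tolist(),"med",np.round(np.median(p,0),3),"lo",np.round(np.percentile(p,2,axis=0),3),"hi",np.round(np.percentile(p,98,axis=0),3))
cv2.imwrite("pics/a.png",ims[0]);cv2.imwrite("pics/b.png",ims[1])
E
```

```text
pics
{'time': 0.0, 'q': array([ 1.08253533e+00,  5.28488278e-01,  1.43388638e+00, -3.06787557e-05,
        1.18138980e+00, -1.78520303e-01]), 'joint_velocities': array([ 1.18710753e-03, -1.23944139e-03, -8.67433441e-04, -6.77054084e-05,
        4.99916739e-05, -1.87917219e-03]), 'joint_torque': array([-1.17540923e-03, -4.40052545e+01, -1.76586431e+01,  6.31208997e-02,
        5.82629757e-02, -1.56491142e-04]), 'position': array([0.19033482, 0.5949609 , 0.40376268]), 'tool_rot': array([ 1.54246142e-01,  9.88031856e-01, -1.03075076e-03, -3.41956075e-04]), 'ft_force': array([-0.5025772 ,  0.67683158,  0.18422222]), 'moment': array([0.03135638, 0.01732443, 0.01647701]), 'grip_force': 0.0, 'grip_width': 0.08696447723460139} 0.1822
scene 47.33400536438389 250.27216441460487 187.72363725950942 ['pixels', 'depth', 'fov_y', 'cx', 'cy', 'extrinsics'] [[0.508, -0.689, 0.517, 1.301], [0.861, 0.414, -0.295, -0.389], [-0.01, 0.595, 0.804, 1.154], [0.0, 0.0, 0.0, 1.0]]
shaft 0.74 [263.0, 150.0, 16.0, 13.0] med [0.542 0.091 0.116] lo [0.52  0.075 0.098] hi [0.556 0.115 0.149]
shaft 0.47 [235.0, 145.
[... 1528 characters left out ...]
 [ 0.611 -0.063  0.126]
block 0.59 [219.0, 213.0, 51.0, 31.0] med [0.531 0.127 0.096] lo [0.49  0.05  0.027] hi [0.573 0.198 0.102]
drift 0.38 [232.0, 133.0, 15.0, 49.0] med [0.81  0.086 0.009] lo [0.728 0.053 0.003] hi [0.884 0.109 0.015]
drift 0.19 [292.0, 203.0, 44.0, 45.0] med [ 0.551 -0.119  0.048] lo [ 0.494 -0.186  0.003] hi [ 0.614 -0.063  0.126]
grease_tin 0.76 [130.0, 228.0, 27.0, 24.0] med [0.483 0.425 0.074] lo [0.451 0.399 0.013] hi [0.515 0.463 0.081]
wrench 0.87 [233.0, 135.0, 20.0, 52.0] med [0.77  0.079 0.008] lo [ 0.711  0.049 -0.   ] hi [0.88  0.105 0.015]
bearing 0.68 [386.0, 216.0, 19.0, 15.0] med [ 0.509 -0.444  0.014] lo [ 0.482 -0.473 -0.002] hi [ 0.533 -0.418  0.022]
```

```bash
python3 - <<'E'
import cv2,numpy as np
a=cv2.imread("pics/a.png")[110:260,150:350];b=cv2.imread("pics/b.png")[120:270,180:330]
cv2.imwrite("pics/ab.png",np.hstack([cv2.resize(a,None,fx=2.25,fy=2.25,interpolation=2),cv2.resize(b,(337,337),interpolation=2)]))
E
```

```text
Traceback (most recent call last):
ValueError: all the input array dimensions except for the concatenation axis must match exactly, but along dimension 0, the array at index 0 has size 338 and the array at index 1 has size 337
```

```bash
python3 - <<'E'
import cv2,numpy as np
a=cv2.imread("pics/a.png")[110:260,150:350];b=cv2.imread("pics/b.png")[120:270,180:330]
cv2.imwrite("pics/ab.png",np.hstack([cv2.resize(a,(456,342),interpolation=2),cv2.resize(b,(342,342),interpolation=2)]))
E
```

```text
(no output)
```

View pics/ab.png

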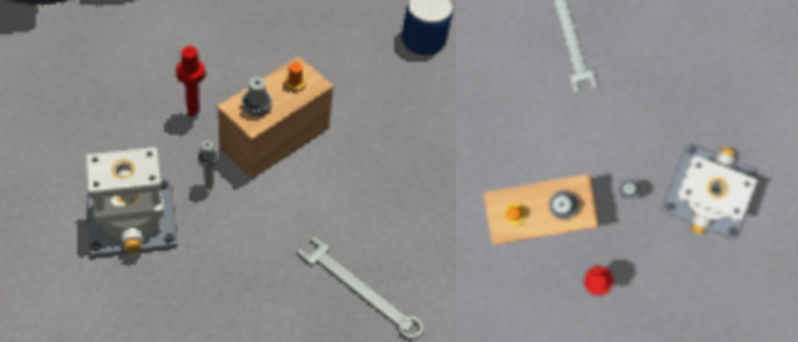

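Candidates like the shaft are the red one at scene (234,145), the small grey one at (241,183), and the steel one in the block at (263,150). The description picks the one in the block: it's not red and it's the larger. I'll move above it and check close up.

{"api": "step_arm", "payload": {
  "rows": [
    [0.034,-0.05,0.003,0,0,-6.25],
    [0.034,-0.05,0.003,0,0,-6.25],
    [0.034,-0.05,0.003,0,0,-6.25],
    [0.034,-0.05,0.003,0,0,-6.25],
    [0.034,-0.05,0.003,0,0,-6.25],
    [0.034,-0.05,0.003,0,0,-6.25],
    [0.034,-0.05,0.003,0,0,-6.25],
    [0.034,-0.05,0.003,0,0,-6.25],
    [0.034,-0.05,0.003,0,0,-6.25],
    [0.034,-0.05,0.003,0,0,-6.25],
    [0,0,0,0,0,0],
    [0,0,0,0,0,0]
  ],
  "jaw": 0.087,
  "squeeze": 30
}}

```text
time: 2.3
position: [0.5302, 0.0951, 0.4345]
tool_rot: [0.645, 0.764, -0.0, -0.001]
ft_force: [0.0, 0.2, 0.0]
grip_width: 0.087
grip_force: 0.0
```

```bash
cat >> h.py <<'E'
from scipy.spatial.transform import Rotation as R
def wrist():
    o=get_obs(); c=camera("wrist"); T=np.eye(4); T[:3,:3]=R.from_quat(o["tool_rot"]).as_matrix(); T[:3,3]=o["position"]
    c["T"]=T@np.array(c["mount"]); return o,c
def fish(c,region,M):
    v,u=np.nonzero(region & (c["depth"]>0)); d=c["depth"][v,u]
    f=192/np.tan(np.radians(c["fov_y"])/2)
    x,y=u-c["cx"],v-c["cy"]; r=np.hypot(x,y)+1e-9; k=np.tan(r/f)/r
    P=np.c_[x*k*d,-y*k*d,-d,np.ones_like(d)]
    return (P@M.T)[:,:3]
E
python3 - <<'E'
from h import *
o,c=wrist(); print(o["position"],o["tool_rot"],o["q"],o["time"]); print(c["fov_y"],c["cx"],c["cy"],np.round(c["mount"],4).tolist())
cv2.imwrite("pics/w1.png",c["pixels"])
for l in("shaft","block","drift","pump"):
    for r in cut_out(l,"wrist")[:3]:
        p=fish(c,r["region"],c["T"])
        print(l,round(r["confidence"],2),np.round(r["extent"]).tolist(),np.round(np.median(p,0),4),np.round(np.percentile(p,2,axis=0),3),np.round(np.percentile(p,98,axis=0),3))
E
```

```text
[0.53016447 0.09512108 0.43450199] [ 6.44643695e-01  7.64482863e-01 -2.11775875e-04 -6.43980183e-04] [-3.01458990e-02  3.75596628e-01  1.61373113e+00  5.12292818e-04
  1.15353730e+00 -2.00035510e-01] 2.3
65.70646984690485 254.10612629451686 188.7434970523203 [[-0.0007, 0.9641, 0.2657, 0.073], [1.0, 0.0009, -0.0007, 0.0003], [-0.0009, 0.2657, -0.9641, 0.0193], [0.0, 0.0, 0.0, 1.0]]
shaft 0.95 [261.0, 180.0, 38.0, 34.0] [0.5344 0.0992 0.1148] [0.516 0.079 0.096] [0.554 0.114 0.149]
shaft 0.65 [132.0, 180.0, 93.0, 32.0] [0.3532 0.0495 0.0434] [0.307 0.033 0.009] [0.423 0.064 0.064]
shaft 0.61 [256.0, 218.0, 18.0, 15.0] [0.5421 0.0354 0.0677] [0.529 0.023 0.058] [0.556 0.048 0.086]
block 0.86 [259.0, 146.0, 73.0, 139.0] [0.5277 0.1363 0.0957] [0.488 0.056 0.094] [0.571 0.201 0.097]
drift 0.81 [261.0, 115.0, 29.0, 31.0] [0.525  0.1635 0.1026] [0.511 0.149 0.098] [0.54  0.177 0.133]
drift 0.66 [247.0, 289.0, 97.0, 37.0] [ 0.5415 -0.0883  0.0319] [ 0.489 -0.151  0.009] [ 0.616 -0.068  0.081]
pump 0.96 [247.0, 289.0, 94.0, 35.0] [ 0.5415 -0.0885  0.0315] [ 0.488 -0.151  0.01 ] [ 0.615 -0.07   0.072]
```

View pics/w1.png

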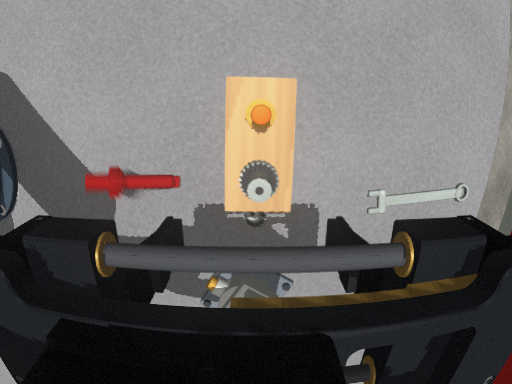

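The wrist view shows the gray shaft in the block (gear at (258,178), top at (259,190)). The drift is at (261,115). The red look-alike at (130,181) now looks like it's lying down, so I'll check that from above while refining the shaft position.

```bash
python3 - <<'E'
from h import *
o,c=wrist()
full=np.ones((384,512),bool); 
p=fish(c,full,c["T"])
def circ(p,lo,hi,cen,rad):
    m=(p[:,2]>lo)&(p[:,2]<hi)&(np.hypot(p[:,0]-cen[0],p[:,1]-cen[1])<rad); q=p[m]; (x,y),r=cv2.minEnclosingCircle(q[:,:2].astype(np.float32)); print(m.sum(),np.round([x,y,r],4),"mean",np.round(q.mean(0),4), np.round(q.min(0),4),np.round(q.max(0),4))
circ(p,.140,.16,(.537,.093),.03)
circ(p,.108,.118,(.537,.093),.04)
circ(p,.125,.14,(.525,.163),.03)
m=(abs(p[:,2]-.0955)<.003)&(abs(p[:,1]-.13)<.11)&(abs(p[:,0]-.53)<.08)
print(cv2.minAreaRect(p[m][:,:2].astype(np.float32)))
cv2.imwrite("pics/w2.png",cv2.resize(c["pixels"][130:240,200:320],(480,440),interpolation=2))
t=camera("top");s=camera("scene")
cv2.imwrite("pics/t2.png",np.hstack([cv2.resize(t["pixels"][150:270,180:330],(400,320),interpolation=2),cv2.resize(s["pixels"][110:260,150:350],(400,320),interpolation=2)]))
pt=world(t,full)
circ(pt,.140,.16,(.537,.093),.03)
circ(pt,.115,.130,(.555,-.122),.07)
E
```

```text
507 [0.5354 0.0941 0.012 ] mean [0.5353 0.0949 0.1473] [0.5239 0.0825 0.1402] [0.5472 0.1059 0.1497]
601 [0.5358 0.0941 0.0214] mean [0.5348 0.1006 0.1132] [0.5147 0.0741 0.1081] [0.5559 0.1151 0.1173]
313 [0.5255 0.1633 0.0097] mean [0.5252 0.1633 0.1315] [0.5162 0.1538 0.1285] [0.5343 0.1727 0.1345]
((0.530483603477478, 0.12814603745937347), (0.07557842135429382, 0.14999990165233612), 8.518461227416992)<stdin>:6: RuntimeWarning: Mean of empty slice.
  ret = um.true_divide(
Traceback (most recent call last):
ValueError: zero-size array to reduction operation minimum which has no identity
```

View pics/w2.png

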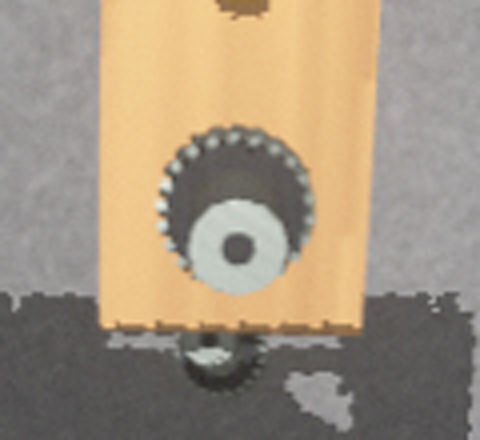

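View pics/t2.png

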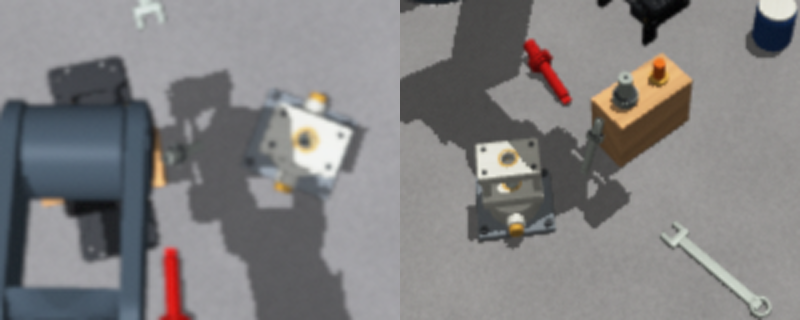

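The close crop confirms the choice: the steel shaft in the block, with the gear around crop (235,200) and the boss top at (238,245). Both look-alikes have toppled by themselves, the red one lying on the bench and the small grey one leaning against the block. Descending to grip.

{"api": "step_arm", "payload": {
  "rows": [
    [0.0052,-0.0008,0,0,0,-1],
    [0,0,-0.02,0,0,0],
    [0,0,-0.03,0,0,0],
    [0,0,-0.03,0,0,0],
    [0,0,-0.025,0,0,0],
    [0,0,-0.015,0,0,0],
    [0,0,-0.01,0,0,0],
    [0,0,-0.003,0,0,0],
    [0,0,0,0,0,0]
  ]
}}

```text
time: 3.82
position: [0.536, 0.0944, 0.3022]
tool_rot: [0.651, 0.759, 0.0, 0.0]
ft_force: [1.0, -0.4, 0.6]
grip_width: 0.087
grip_force: 0.0
```

```bash
python3 - <<'E'
from h import *
o=get_obs();T=R.from_quat(o["tool_rot"]).as_matrix();print(o["position"]+T[:,2]*.164,T[:,2],T[:,1],o["ft_force"],o["q"])
E
```

```text
[0.53612657 0.09442327 0.1381535 ] [ 9.77511615e-04 -4.47342462e-05 -9.99999521e-01] [9.88366384e-01 1.52088691e-01 9.59336507e-04] [ 0.99711384 -0.41533289  0.5658779 ] [-3.10012984e-02  5.65710550e-01  1.73020062e+00 -1.92751770e-05
  8.44703056e-01 -1.83669692e-01]
```

Good position; close and lift.

{"api": "step_arm", "payload": {
  "rows": [
    [0,0,0,0,0,0],
    [0,0,0,0,0,0],
    [0,0,0,0,0,0],
    [0,0,0,0,0,0],
    [0,0,0,0,0,0],
    [0,0,0,0,0,0],
    [0,0,0,0,0,0]
  ],
  "jaw": 0,
  "squeeze": 40
}}

```text
time: 4.7
position: [0.5356, 0.0944, 0.3017]
tool_rot: [0.651, 0.759, -0.0, -0.0]
ft_force: [-3.6, -1.0, 3.8]
grip_width: 0.025
grip_force: 2.3
```

{"api": "step_arm", "payload": {
  "rows": [
    [0,0,0.005,0,0,0],
    [0,0,0.01,0,0,0],
    [0,0,0.02,0,0,0],
    [0,0,0.03,0,0,0],
    [0,0,0.03,0,0,0],
    [0,0,0.02,0,0,0],
    [0,0,0.015,0,0,0],
    [0,0,0.005,0,0,0],
    [0,0,0,0,0,0]
  ]
}}

```text
time: 5.82
position: [0.5355, 0.0944, 0.4365]
tool_rot: [0.651, 0.759, -0.0, -0.0]
ft_force: [-0.3, 0.6, -4.9]
grip_width: 0.023
grip_force: 40.0
```

```bash
python3 - <<'E'
from h import *
o,c=wrist();T=R.from_quat(o["tool_rot"]).as_matrix();print(o["position"],T[:,2],o["ft_force"],o["moment"],o["q"])
cv2.imwrite("pics/w3.png",c["pixels"])
M=np.array(c["mount"])
for r in cut_out("shaft","wrist")[:2]:
    p=fish(c,r["region"],M); print(r["confidence"],r["extent"],np.round(np.percentile(p,[2,50,98],axis=0),4))
for r in cut_out("upper_bore","wrist")[:2]+cut_out("pump","wrist")[:2]:
    p=fish(c,r["region"],c["T"]); print(r["confidence"],r["extent"],np.round(np.percentile(p,[2,50,98],axis=0),4))
E
```

```text
[0.53551142 0.09443609 0.43654678] [-4.88638775e-04 -1.48215400e-06 -9.99999881e-01] [-0.28769404  0.62301263 -4.8570943 ] [-0.09585661  0.07197082 -0.01776371] [-3.10169767e-02  3.80348050e-01  1.59914650e+00 -1.81243320e-05
  1.16258647e+00 -1.83729801e-01]
0.72 [131.4, 175.8, 86.8, 27.3] [[-3.380e-02 -2.458e-01  3.965e-01]
 [-1.860e-02 -1.961e-01  4.108e-01]
 [ 4.000e-04 -1.203e-01  4.252e-01]]
0.71 [253.6, 113.5, 36.8, 27.9] [[ 0.0547 -0.0143  0.3035]
 [ 0.0696  0.0004  0.334 ]
 [ 0.0834  0.0152  0.3407]]
0.65 [251.1, 285.8, 52.3, 22.2] [[ 0.5298 -0.1084  0.0119]
 [ 0.5617 -0.082   0.0515]
 [ 0.6031 -0.0664  0.0886]]
0.94 [256.0, 284.4, 50.8, 24.5] [[ 0.5308 -0.1079  0.0118]
 [ 0.5635 -0.082   0.0514]
 [ 0.603  -0.0685  0.0839]]
```

View pics/w3.png

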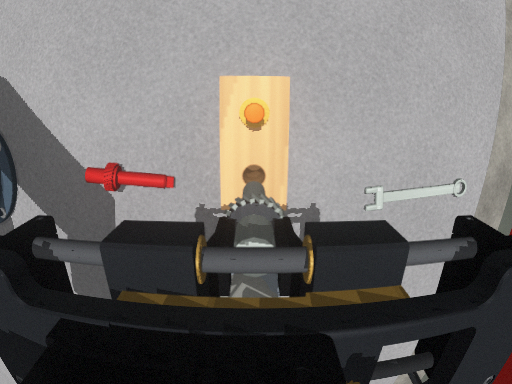

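The shaft is held: gear at (254,208), tongue down at about (254,190), above the empty hole. Next I'll carry it over the pump to the far side so the wrist camera looks straight down at the bore.

{"api": "step_arm", "payload": {
  "rows": [
    [0,0,0.01,0,0,0],
    [0.003,-0.03,0,0,0,0],
    [0.0035,-0.035,0,0,0,0],
    [0.0035,-0.035,0,0,0,0],
    [0.0035,-0.035,0,0,0,0],
    [0.0035,-0.035,0,0,0,0],
    [0.0035,-0.035,0,0,0,0],
    [0.0035,-0.035,0,0,0,0],
    [0.003,-0.025,0,0,0,0],
    [0.0015,-0.014,0,0,0,0],
    [0,0,0,0,0,0],
    [0,0,0,0,0,0]
  ]
}}

```text
time: 7.52
position: [0.564, -0.1835, 0.4466]
tool_rot: [0.651, 0.759, 0.0, -0.001]
ft_force: [-0.8, 0.4, -4.6]
grip_width: 0.0233
grip_force: 40.0
```

```bash
python3 - <<'E'
from h import *
o,c=wrist();print(o["position"],o["ft_force"],o["q"])
full=np.ones((384,512),bool)
cv2.imwrite("pics/w4.png",np.hstack([cv2.resize(c["pixels"][60:240,170:340],(544,576),interpolation=2)]))
np.savez("w4.npz",depth=c["depth"],px=c["pixels"],T=c["T"],mount=c["mount"],cx=c["cx"],cy=c["cy"],fov_y=c["fov_y"])
d=c["depth"]; p=fish(c,full,c["T"]); m=(abs(p[:,2]-.12)<.006)&(np.hypot(p[:,0]-.555,p[:,1]+.122)<.06)
print(m.sum(),p[m].mean(0),cv2.minAreaRect(p[m][:,:2].astype(np.float32)))
for l in("upper_bore","pump"):
  for r in cut_out(l,"wrist")[:2]: print(l,r["confidence"],r["extent"])
E
```

```text
[ 0.56404366 -0.18348917  0.44660308] [-0.75914146  0.41811304 -4.57750802] [-5.02934533e-01  4.39708942e-01  1.46568380e+00  8.61017107e-04
  1.23754014e+00 -6.56682773e-01]
4845 [ 0.55275275 -0.1204741   0.12073981] ((0.5527281165122986, -0.12087441980838776), (0.09253991395235062, 0.06096818670630455), 67.26200103759766)
upper_bore 0.75 [252.9, 116.1, 111.6, 111.2]
pump 0.86 [254.4, 115.0, 108.6, 110.6]
```

View pics/w4.png

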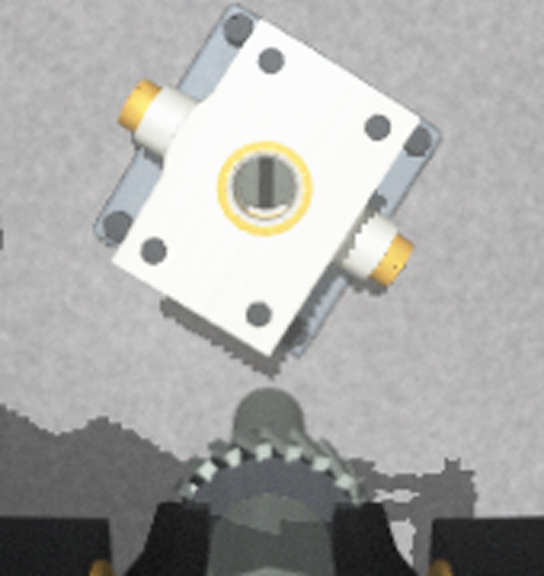

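```bash
cat > m.py <<'E'
from h import *
from scipy.optimize import least_squares
def bore(c,T,guess=(.553,-.121)):
    # colour ring / hole on plane z=.12
    f=192/np.tan(np.radians(c["fov_y"])/2)
    s=0.0001; n=400; g=(np.arange(n)-n/2)*s
    X,Y=np.meshgrid(guess[0]+g,guess[1]+g)
    W=np.stack([X,Y,np.full_like(X,.12),np.ones_like(X)],-1)@np.linalg.inv(T).T
    x,y,z=W[...,0],-W[...,1],-W[...,2]; rr=np.hypot(x,y); th=np.arctan2(rr,z)
    u=c["cx"]+f*th*x/rr; v=c["cy"]+f*th*y/rr
    im=cv2.remap(c["pixels"],u.astype(np.float32),v.astype(np.float32),cv2.INTER_CUBIC)
    hsv=cv2.cvtColor(im,cv2.COLOR_BGR2HSV); ring=((hsv[...,1]>90)&(hsv[...,0]>12)&(hsv[...,0]<35)&(hsv[...,2]>120)).astype(np.uint8)
    cs,_=cv2.findContours(ring,cv2.RETR_CCOMP,cv2.CHAIN_APPROX_NONE)
    out=[]
    for k in sorted(cs,key=len)[::-1][:2]:
        (a,b),(d1,d2),_=cv2.fitEllipse(k); out.append([guess[0]+(a-n/2)*s,guess[1]+(b-n/2)*s,d1*s,d2*s])
    return out,im
def cyl(c):
    P=fish(c,np.ones((384,512),bool),np.array(c["mount"]))
    def fit(z0,z1,r0):
        q=P[(P[:,2]>z0)&(P[:,2]<z1)&(abs(P[:,1])<.02)&(abs(P[:,0])<.025)]
        g=lambda w:(np.hypot(q[:,0]-w[0]-w[2]*(q[:,2]-.25),q[:,1]-w[1]-w[3]*(q[:,2]-.25))-r0)
        r=least_squares(g,[0,0,0,0],loss="soft_l1",f_scale=.0005); return len(q),np.round(r.x,4),np.std(g(r.x))
    return fit(.215,.275,.01)
E
python3 - <<'E'
from m import *
c=dict(np.load("w4.npz")); c["pixels"]=c["px"]
out,im=bore(c,c["T"]); print(np.round(out,4)); print(cyl(c))
cv2.imwrite("pics/bore.png",im)
E
```

```text
[[ 0.5527 -0.1211  0.0299  0.0299]
 [ 0.5529 -0.1209  0.0256  0.0257]]
(230, array([-0.0006,  0.0003, -0.0002, -0.0028]), np.float64(0.0001504692888485939))
```

View pics/bore.png

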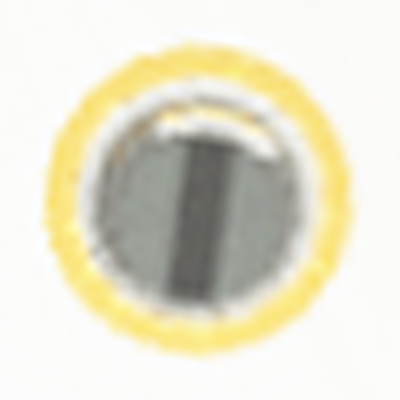

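The ring fit puts the bore at (0.5528, -0.1210) and shows the rotor slot lying along the tool's x. I'll move over it, stop a few mm above and measure again.

{"api": "step_arm", "payload": {
  "rows": [
    [-0.004,0.022,0,0,0,0],
    [-0.004,0.022,0,0,0,0],
    [-0.0026,0.014,0,0,0,0],
    [-0.001,0.005,0,0,0,0],
    [0,0,-0.01,0,0,0],
    [0,0,-0.01,0,0,0],
    [0,0,-0.007,0,0,0],
    [0,0,0,0,0,0],
    [0,0,0,0,0,0]
  ]
}}

```text
time: 8.8
position: [0.5528, -0.1219, 0.4198]
tool_rot: [0.651, 0.759, 0.0, 0.0]
ft_force: [-0.4, -0.9, -3.3]
grip_width: 0.0231
grip_force: 40.0
```

```bash
cat > chk.py <<'E'
from m import *
o,c=wrist(); M=np.array(c["mount"]); T=c["T"]@np.linalg.inv(M)
print(o["time"],np.round(o["position"],5),"tz",np.round(T[:3,2],5),o["ft_force"].round(2),o["moment"].round(3),o["q"].round(3))
n,w,s=cyl(c); print(n,w,s)
for z in(.2085,.25,.2905): print(z,(T@[w[0]+w[2]*(z-.25),w[1]+w[3]*(z-.25),z,1])[:3].round(4))
out,im=bore(c,c["T"]);print(np.round(out,4)); cv2.imwrite("pics/b_%d.png"%(o["time"]*100),np.hstack([im,cv2.resize(c["pixels"][100:250,180:330],(400,400))]))
# ring circle fit from yellow outer boundary robustly
hsv=cv2.cvtColor(im,cv2.COLOR_BGR2HSV); ring=((hsv[...,1]>90)&(hsv[...,0]>12)&(hsv[...,0]<35)&(hsv[...,2]>100)).astype(np.uint8)
P=fish(c,np.ones((384,512),bool),c["T"]); m=(abs(P[:,2]-.12)<.006)&(np.hypot(P[:,0]-.553,P[:,1]+.121)<.06)
v,u=np.nonzero(ring); x=.553+(u-200)*1e-4;y=-.121+(v-200)*1e-4
g=lambda a:np.clip(np.abs(np.hypot(x-a[0],y-a[1])-.0139)-.0011,0,None)
r=least_squares(g,[.5528,-.121],loss="soft_l1",f_scale=.0002);print("ring",r.x.round(4),len(u),"plate z",np.median(P[m][:,2]),m.sum())
E
python3 chk.py
```

```text
8.8 [ 0.55277 -0.12193  0.41976] tz [ 2.8e-04 -1.6e-04 -1.0e+00] [-0.37 -0.88 -3.27] [-0.059  0.007  0.024] [-0.414  0.43   1.566 -0.     1.145 -0.567]
227 [-0.0006  0.0004 -0.0008 -0.0072] 0.00015036135944133144
0.2085 [ 0.5536 -0.1224  0.2113]
0.25 [ 0.5533 -0.1225  0.1698]
0.2905 [ 0.5531 -0.1226  0.1293]
[[ 0.5527 -0.1212  0.0284  0.0285]
 [ 0.5456 -0.1189  0.0025  0.0059]]
ring [ 0.5528 -0.1217] 18119 plate z 0.12069451401487233 3814
```

{"api": "step_arm", "payload": {
  "rows": [
    [-0.0006,0.001,0,0,0,0],
    [0,0,0,0,0,0],
    [0,0,0,0,0,0]
  ]
}}

```text
time: 9.22
position: [0.552, -0.1205, 0.4199]
tool_rot: [0.651, 0.759, 0.0, 0.0]
ft_force: [0.4, -0.0, -3.9]
grip_width: 0.023
grip_force: 40.0
```

```bash
python3 chk.py; ls pics | grep b_; cp $(ls -t pics/b_*|head -1) pics/bb.png
```

```text
9.225 [ 0.55201 -0.12052  0.41994] tz [ 3.7e-04 -2.0e-04 -1.0e+00] [ 0.38 -0.01 -3.9 ] [-0.082  0.029 -0.008] [-0.413  0.429  1.568 -0.     1.144 -0.566]
225 [-0.0006  0.0003 -0.0017 -0.0051] 0.0001398825834714782
0.2085 [ 0.5527 -0.121   0.2114]
0.25 [ 0.5525 -0.1211  0.1699]
0.2905 [ 0.5523 -0.1212  0.1294]
[[ 0.5528 -0.1211  0.0283  0.0285]
 [ 0.5592 -0.1164  0.0023  0.0047]]
ring [ 0.5528 -0.1215] 17474 plate z 0.12070385865386818 3739
b_880.png
b_922.png
```

View pics/bb.png

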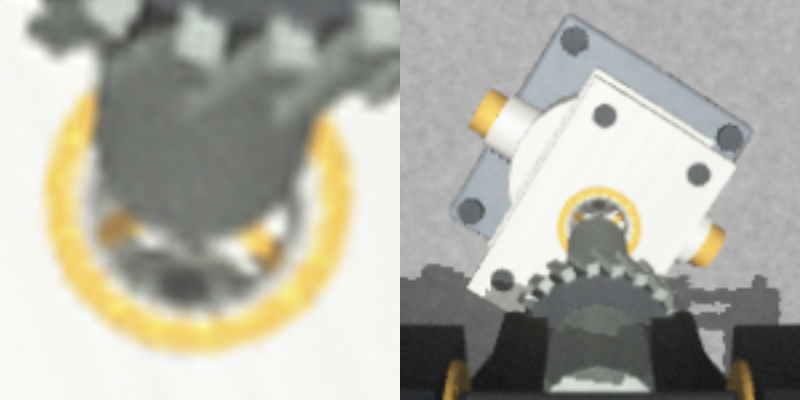

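{"api": "step_arm", "payload": {
  "rows": [
    [0.0004,-0.0001,0,0,0,0],
    [0,0,-0.004,0,0,0],
    [0,0,-0.004,0,0,0],
    [0,0,-0.002,0,0,0],
    [0,0,-0.002,0,0,0],
    [0,0,-0.002,0,0,0],
    [0,0,-0.002,0,0,0],
    [0,0,0,0,0,0],
    [0,0,0,0,0,0]
  ]
}}

```text
time: 10.4
position: [0.5524, -0.1207, 0.4038]
tool_rot: [0.651, 0.759, 0.0, 0.0]
ft_force: [0.2, -0.3, -5.0]
grip_width: 0.0227
grip_force: 40.0
```

```bash
python3 chk.py
```

```text
10.4 [ 0.55243 -0.12068  0.4038 ] tz [ 1.1e-04 -5.0e-05 -1.0e+00] [ 0.18 -0.34 -4.96] [-0.089  0.03   0.012] [-0.413  0.448  1.585  0.     1.108 -0.565]
226 [-0.0006  0.0003  0.0014 -0.0035] 0.00016371757652923193
0.2085 [ 0.553  -0.1213  0.1953]
0.25 [ 0.5528 -0.1212  0.1538]
0.2905 [ 0.5527 -0.1212  0.1133]
[[ 0.5527 -0.1211  0.0283  0.0285]
 [ 0.5598 -0.1149  0.0016  0.0021]]
ring [ 0.5528 -0.1213] 15698 plate z 0.12068800529210733 4009
```

{"api": "step_arm", "payload": {
  "rows": [
    [0,0,-0.001,0,0,0],
    [0,0,-0.001,0,0,0],
    [0,0,-0.001,0,0,0],
    [0,0,-0.001,0,0,0],
    [0,0,-0.001,0,0,0],
    [0,0,-0.001,0,0,0],
    [0,0,0,0,0,0]
  ]
}}

```text
time: 11.32
position: [0.5524, -0.1206, 0.3976]
tool_rot: [0.651, 0.759, 0.0, -0.0]
ft_force: [0.0, -0.4, -3.9]
grip_width: 0.0233
grip_force: 40.0
```

{"api": "step_arm", "payload": {
  "rows": [
    [0,0,-0.001,0,0,0],
    [0,0,-0.001,0,0,0],
    [0,0,-0.001,0,0,0],
    [0,0,-0.001,0,0,0],
    [0,0,-0.001,0,0,0],
    [0,0,-0.001,0,0,0],
    [0,0,0,0,0,0]
  ]
}}

```text
time: 12.2
position: [0.5524, -0.1207, 0.3916]
tool_rot: [0.651, 0.759, -0.0, -0.0]
ft_force: [-0.6, 0.3, -4.5]
grip_width: 0.0228
grip_force: 40.0
```

{"api": "step_arm", "payload": {
  "rows": [
    [0,0,-0.003,0,0,0],
    [0,0,-0.003,0,0,0],
    [0,0,-0.003,0,0,0],
    [0,0,-0.003,0,0,0],
    [0,0,-0.003,0,0,0],
    [0,0,-0.003,0,0,0],
    [0,0,-0.003,0,0,0],
    [0,0,-0.003,0,0,0],
    [0,0,-0.003,0,0,0],
    [0,0,-0.003,0,0,0],
    [0,0,0,0,0,0]
  ]
}}

```text
time: 13.58
position: [0.5524, -0.1206, 0.3615]
tool_rot: [0.651, 0.759, -0.0, -0.0]
ft_force: [0.2, -0.2, -4.9]
grip_width: 0.0234
grip_force: 40.0
```

```bash
python3 chk.py
```

```text
13.575 [ 0.55237 -0.12064  0.36146] tz [-4.5e-04  2.3e-04 -1.0e+00] [ 0.16 -0.18 -4.88] [-0.086  0.024 -0.008] [-0.413  0.503  1.628  0.     1.011 -0.565]
1262 [ 0.0178 -0.0177  0.452  -1.8399] 0.00542448446256778
0.2085 [ 0.6104 -0.1126  0.1529]
0.25 [ 0.5321 -0.1057  0.1115]
0.2905 [ 0.4556 -0.0989  0.071 ]
[[ 5.517e-01 -1.164e-01  1.880e-02  2.530e-02]
 [ 5.378e-01 -1.217e-01  4.000e-04  1.100e-03]]
ring [ 0.5527 -0.1213] 8964 plate z 0.12072071277766544 4852
```

{"api": "step_arm", "payload": {
  "rows": [
    [0,0,-0.002,0,0,0],
    [0,0,-0.002,0,0,0],
    [0,0,-0.002,0,0,0],
    [0,0,-0.002,0,0,0],
    [0,0,-0.002,0,0,0],
    [0,0,-0.002,0,0,0],
    [0,0,-0.002,0,0,0],
    [0,0,-0.002,0,0,0],
    [0,0,-0.001,0,0,0],
    [0,0,-0.001,0,0,0],
    [0,0,0,0,0,0]
  ]
}}

```text
time: 15.0
position: [0.5524, -0.1207, 0.3437]
tool_rot: [0.651, 0.759, -0.0, -0.0]
ft_force: [0.1, 0.9, -5.2]
grip_width: 0.0229
grip_force: 40.0
```

{"api": "step_arm", "payload": {
  "rows": [
    [0,0,-0.001,0,0,0],
    [0,0,-0.001,0,0,0],
    [0,0,-0.001,0,0,0],
    [0,0,-0.001,0,0,0],
    [0,0,0,0,0,0]
  ]
}}

```text
time: 15.62
position: [0.5524, -0.1207, 0.3396]
tool_rot: [0.651, 0.759, 0.0, -0.0]
ft_force: [0.3, 0.6, -4.3]
grip_width: 0.0234
grip_force: 40.0
```

{"api": "step_arm", "payload": {
  "rows": [
    [0,0,-0.001,0,0,0],
    [0,0,-0.001,0,0,0],
    [0,0,-0.001,0,0,0],
    [0,0,-0.0005,0,0,0],
    [0,0,-0.0005,0,0,0],
    [0,0,0,0,0,0]
  ]
}}

```text
time: 16.38
position: [0.5524, -0.1207, 0.3357]
tool_rot: [0.651, 0.759, -0.0, -0.0]
ft_force: [-0.6, 0.3, -5.6]
grip_width: 0.023
grip_force: 40.0
```

{"api": "step_arm", "payload": {
  "rows": [
    [0,0,-0.0005,0,0,0],
    [0,0,-0.0005,0,0,0],
    [0,0,0,0,0,0]
  ]
}}

```text
time: 16.75
position: [0.5525, -0.1207, 0.3351]
tool_rot: [0.651, 0.759, 0.0, 0.0]
ft_force: [-0.6, -0.2, -1.5]
grip_width: 0.0231
grip_force: 40.0
```

Contact at TCP z 0.335 as expected. Pressing slightly more, then turning about -z with compensation for the 0.7 mm axis offset.

{"api": "step_arm", "payload": {
  "rows": [
    [0,0,-0.0005,0,0,0],
    [0,0,-0.0003,0,0,-3],
    [4e-05,1e-05,0,0,0,-3],
    [4e-05,1e-05,0,0,0,-3],
    [4e-05,1e-05,0,0,0,-3],
    [4e-05,1e-05,0,0,0,-3],
    [0,0,0,0,0,0]
  ]
}}

```text
time: 17.62
position: [0.5529, -0.1207, 0.335]
tool_rot: [0.744, 0.668, 0.0, 0.001]
ft_force: [-2.3, 0.8, 6.3]
grip_width: 0.023
grip_force: 40.0
```

{"api": "step_arm", "payload": {
  "rows": [
    [4e-05,0,0,0,0,-3],
    [4e-05,0,0,0,0,-3],
    [4e-05,0,0,0,0,-3],
    [4e-05,0,0,0,0,-3],
    [4e-05,0,0,0,0,-3],
    [4e-05,0,0,0,0,-3],
    [4e-05,0,0,0,0,-3],
    [4e-05,0,0,0,0,-3],
    [4e-05,0,0,0,0,-3],
    [4e-05,0,0,0,0,-3],
    [0,0,0,0,0,0]
  ]
}}

```text
time: 19.0
position: [0.5533, -0.1207, 0.3349]
tool_rot: [0.892, 0.452, 0.001, 0.001]
ft_force: [-1.4, 1.7, 5.8]
grip_width: 0.0227
grip_force: 40.0
```

{"api": "step_arm", "payload": {
  "rows": [
    [3e-05,-2e-05,0,0,0,-3],
    [3e-05,-2e-05,0,0,0,-3],
    [3e-05,-2e-05,0,0,0,-3],
    [3e-05,-2e-05,0,0,0,-3],
    [3e-05,-2e-05,0,0,0,-3],
    [3e-05,-2e-05,0,0,0,-3],
    [3e-05,-2e-05,0,0,0,-3],
    [3e-05,-2e-05,0,0,0,-3],
    [3e-05,-2e-05,0,0,0,-3],
    [3e-05,-2e-05,0,0,0,-3],
    [0,0,0,0,0,0]
  ]
}}

```text
time: 20.38
position: [0.5536, -0.121, 0.3347]
tool_rot: [0.978, 0.206, 0.001, 0.001]
ft_force: [-0.3, 0.5, 4.4]
grip_width: 0.0233
grip_force: 40.0
```

{"api": "step_arm", "payload": {
  "rows": [
    [2e-05,-3e-05,0,0,0,-3],
    [2e-05,-3e-05,0,0,0,-3],
    [2e-05,-3e-05,0,0,0,-3],
    [2e-05,-3e-05,0,0,0,-3],
    [2e-05,-3e-05,0,0,0,-3],
    [2e-05,-3e-05,0,0,0,-3],
    [2e-05,-3e-05,0,0,0,-3],
    [2e-05,-3e-05,0,0,0,-3],
    [2e-05,-3e-05,0,0,0,-3],
    [2e-05,-3e-05,0,0,0,-3],
    [0,0,0,0,0,0]
  ]
}}

```text
time: 21.75
position: [0.5532, -0.1212, 0.3328]
tool_rot: [0.999, -0.053, -0.001, 0.0]
ft_force: [-0.2, -1.1, -5.1]
grip_width: 0.0229
grip_force: 40.0
```

Dropped: z fell 2 mm and the force went back to the hanging weight. Checking the moment, then lowering gently.

```bash
python3 -c "
from h import *
o=get_obs();print(o['moment'],o['ft_force'],o['q'])"
```

```text
[-0.30051092  0.05772328  0.11829631] [-0.21172178 -1.1360451  -5.07393021] [-4.12873943e-01  5.43783860e-01  1.65061263e+00 -7.87618527e-04
  9.48588387e-01  1.26522035e+00]
```

{"api": "step_arm", "payload": {
  "rows": [
    [0,0,-0.0005,0,0,0],
    [0,0,-0.0005,0,0,0],
    [0,0,-0.0005,0,0,0],
    [0,0,0,0,0,0]
  ]
}}

```text
time: 22.25
position: [0.5535, -0.1212, 0.3327]
tool_rot: [0.999, -0.054, 0.0, 0.0]
ft_force: [-1.0, -1.2, -2.5]
grip_width: 0.0231
grip_force: 40.0
```

{"api": "step_arm", "payload": {
  "rows": [
    [0,0,0,0,0,1],
    [0,0,0,0,0,1],
    [0,0,0,0,0,1],
    [0,0,0,0,0,0]
  ]
}}

```text
time: 22.75
position: [0.5535, -0.1211, 0.3326]
tool_rot: [1.0, -0.028, 0.0, 0.0]
ft_force: [-1.1, -0.5, -1.1]
grip_width: 0.0231
grip_force: 40.0
```

```bash
python3 -c "
from h import *
o=get_obs();print(o['moment'],o['ft_force'],o['position'])"
```

```text
[-0.31329393  0.20006819  0.08724235] [-1.10263881 -0.46039993 -1.0598078 ] [ 0.5535376  -0.12112482  0.33259454]
```

{"api": "step_arm", "payload": {
  "rows": [
    [0,0,0,0,0,1],
    [0,0,0,0,0,1],
    [0,0,-0.0005,0,0,1],
    [0,0,0,0,0,0]
  ]
}}

```text
time: 23.25
position: [0.5534, -0.1211, 0.3317]
tool_rot: [1.0, -0.002, -0.0, -0.0]
ft_force: [0.4, -0.8, -3.3]
grip_width: 0.0233
grip_force: 40.0
```

```bash
python3 -c "
from h import *
o=get_obs();print(o['moment'],o['ft_force'],o['position'])"
```

```text
[-0.33509978  0.127097    0.02837514] [ 0.44008804 -0.81708119 -3.33724163] [ 0.55342625 -0.12112153  0.33174347]
```

Free again; lower on, still checking.

{"api": "step_arm", "payload": {
  "rows": [
    [0,0,-0.0005,0,0,1],
    [0,0,-0.0005,0,0,0],
    [0,0,-0.0005,0,0,0],
    [0,0,-0.0005,0,0,0],
    [0,0,0,0,0,0]
  ]
}}

```text
time: 23.88
position: [0.5534, -0.1211, 0.3298]
tool_rot: [1.0, 0.007, -0.0, -0.0]
ft_force: [-0.3, -1.3, -3.3]
grip_width: 0.023
grip_force: 40.0
```

```bash
python3 -c "
from h import *
o=get_obs();print(o['moment'],o['ft_force'],o['position'])"
```

```text
[-0.3709492   0.16118819 -0.03726768] [-0.32593224 -1.25497117 -3.34678202] [ 0.55342265 -0.1211289   0.32981914]
```

{"api": "step_arm", "payload": {
  "rows": [
    [0,0,-0.0005,0,0,0],
    [0,0,-0.0005,0,0,0],
    [0,0,-0.0005,0,0,0],
    [0,0,-0.0005,0,0,0],
    [0,0,-0.0005,0,0,0],
    [0,0,0,0,0,0]
  ]
}}

```text
time: 24.62
position: [0.5535, -0.1211, 0.3274]
tool_rot: [1.0, 0.007, -0.0, -0.0]
ft_force: [0.4, -0.9, -3.8]
grip_width: 0.0228
grip_force: 40.0
```

{"api": "step_arm", "payload": {
  "rows": [
    [0,0,-0.0005,0,0,0],
    [0,0,-0.0005,0,0,0],
    [0,0,0,0,0,0]
  ]
}}

```text
time: 25.0
position: [0.5535, -0.1211, 0.3267]
tool_rot: [1.0, 0.007, 0.0, 0.0]
ft_force: [-0.5, -0.9, -0.8]
grip_width: 0.023
grip_force: 40.0
```

{"api": "step_arm", "payload": {
  "rows": [
    [0,0,-0.0005,0,0,0],
    [0,0,-0.0003,0,0,0],
    [0,0,0,0,0,0]
  ]
}}

```text
time: 25.38
position: [0.5534, -0.1211, 0.3267]
tool_rot: [1.0, 0.007, 0.0, 0.0]
ft_force: [-1.8, 0.6, 5.8]
grip_width: 0.0233
grip_force: 40.0
```

Hard stop 8.4 mm below the face contact, so the collar is home. I'll relieve the pressure, open, and retreat straight up.

{"api": "step_arm", "payload": {
  "rows": [
    [0,0,0.0008,0,0,0],
    [0,0,0,0,0,0]
  ]
}}

```text
time: 25.62
position: [0.5535, -0.1211, 0.3267]
tool_rot: [1.0, 0.007, 0.0, 0.0]
ft_force: [-0.8, 0.6, 2.5]
grip_width: 0.0229
grip_force: 40.0
```

{"api": "step_arm", "payload": {
  "rows": [
    [0,0,0,0,0,0],
    [0,0,0,0,0,0],
    [0,0,0,0,0,0],
    [0,0,0,0,0,0],
    [0,0,0,0,0,0],
    [0,0,0,0,0,0]
  ],
  "jaw": 0.07
}}

```text
time: 26.38
position: [0.5535, -0.1211, 0.3264]
tool_rot: [1.0, 0.007, -0.0, -0.0]
ft_force: [0.3, 0.1, -1.5]
grip_width: 0.0687
grip_force: 0.0
```

{"api": "step_arm", "payload": {
  "rows": [
    [0,0,0.005,0,0,0],
    [0,0,0.015,0,0,0],
    [0,0,0.03,0,0,0],
    [0,0,0.03,0,0,0],
    [0,0,0.03,0,0,0],
    [0,0,0,0,0,0],
    [0,0,0,0,0,0]
  ]
}}

```text
time: 27.25
position: [0.553, -0.1209, 0.4363]
tool_rot: [1.0, 0.007, -0.0, -0.0]
ft_force: [-0.7, -0.0, -0.5]
grip_width: 0.0699
grip_force: 0.0
```

```bash
python3 - <<'E'
from h import *
o,c=wrist();print(o["position"],o["time"],o["ft_force"],o["grip_width"])
p=fish(c,np.ones((384,512),bool),c["T"]); r=np.hypot(p[:,0]-.5528,p[:,1]+.1211)
q=p[(r<.02)&(p[:,2]>.162)]; print(len(q),"top z",np.median(q[:,2]),cv2.minEnclosingCircle(q[q[:,2]>.168][:,:2].astype(np.float32)))
g=p[(r<.0225)&(r>.015)&(p[:,2]>.13)]; print("gear top",np.median(g[:,2]),"plate",np.median(p[(r>.03)&(r<.04)&(p[:,2]>.11)][:,2]))
cv2.imwrite("pics/end.png",c["pixels"])
E
```

```text
[ 0.5530407  -0.12091434  0.43632169] 27.25 [-0.71741071 -0.03372772 -0.53513261] 0.0699378884730149
619 top z 0.17257676629590094 ((0.5533467531204224, -0.12091019004583359), 0.011994536966085434)
gear top 0.1382430978820121 plate 0.35492218152551597
```

View pics/end.png

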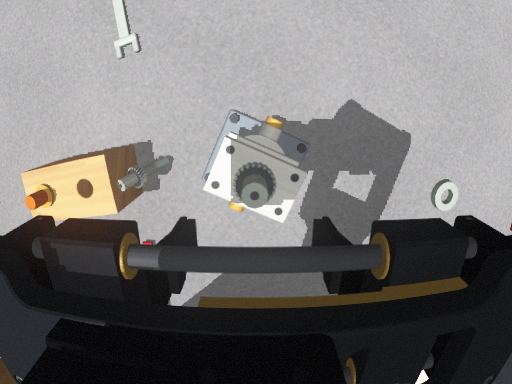

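The shaft stands seated in the pump (gear at (254,185)), its top at z 0.172 as it should be when home. The drift is untouched at (38,198), and the wrench and bearing ring haven't moved either.

```bash
python3 -c "
from rig import hand_in; print(hand_in())"
```

```text
the job is handed in; nothing more can be done
None
```

The drive shaft is threaded through both bearings, its tongue is in the rotor slot and its collar is home on the upper bearing; it is released and the job was handed in at about 27 s (the hand-in returned no verdict).

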